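Lock the sample clamp open

ROBOT

A 6-joint arm with a two-finger parallel gripper is mounted at the origin on the work surface. World frame = base frame: x ahead of the robot, y to its left, z up, the work surface at z = 0. Lengths are in mm, angles in degrees, forces in N, time in s.
With the tool pointing down it reaches from about 325 to 850 mm from the base axis. Payload 15.5 kg.
Tool frame: the origin (TCP) lies between the finger pads; the fingertips stand 19 mm ahead of it and the grasp point (between the pads) is the TCP; z points along the fingers, y is the line along which they close (so a half turn about z gives the same grasp; the last joint's range is limited). The gripper opens to 91 mm and grips with 3 to 60 N. Pads are 32 mm wide; open, the fingers measure 118 mm over their backs; the gripper's body (76 mm by 178 mm) begins 60 mm behind the grasp point.
Start: joints at [71.476, 28.281, 77.091, -0, 74.628, -5.472], TCP at [141.142, 608.856, 232.915] pointing down, gripper open.
Joint ranges: [-166.48, 166.48], [-47.26, 123.95], [12.59, 153.08], [-70.14, 250.14], [6.76, 159.57], [-176.63, 176.63]. Speed limits (degrees/s): [108.29, 108.29, 147.25, 172.46, 172.46, 172.46].

INTERFACE

Orientations are given as [roll, pitch, yaw] about the fixed x, y, z axes, in that order (R = Rz(yaw) Ry(pitch) Rx(roll)).
In Python, from station import env gives the robot as it stands.
- The arm moves only by the tool send_rows, never from a script. Its argument "steps" is a list of rows, each a list of 7 numbers: the turn, a rotation vector about the tool's x, y, z in degrees, then the shift along the tool's x, y, z in m, then the finger opening in m, from 0 to 0.0912. A call has 1 to 12 rows; each row is the pose to reach, as a shift and turn from the pose commanded when the call began, along the tool's axes at that moment; what a row does not reach only later rows make up. A row lasts 1/10 s, in which the tool goes at most 50 mm and 8.59 degrees, less where a joint would pass 70% of its speed; a pose out of reach is approached as far as the arm can. A call with a gripper value outside its range is refused whole. The fingers move at their own pace and stop on an object; "force" is the grip in N (left out, the last holds). Time passes only in rows, so rows that repeat a pose let the fingers close. It gives the time, the measured TCP pose, the force, the opening and the grip force at its end, in the units of the state.
- env.get_obs(): the state, without advancing time (a new reading comes with each control period).
- env.grab_frame(name): name is "scene" or "side" or "wrist"; returns the picture (420x560x3 uint8, red, green, blue); there is no depth.
- env.camera_info(name): a dict with "mtx" (3x3 intrinsics, pixels), "rvec" (rotation vector, rad) and "tvec" (3), from world to camera coordinates, as OpenCV has them; the wrist camera has in their place "mount" (4x4, takes a point from camera to tool coordinates, whose origin is the TCP and whose axes are the flange's). Camera axes: x right, y down, z forward; pixel columns grow to the right and rows downward; lengths in mm; the calibration is good to about 2 mm. A picture is of the moment at which its call begins: read the wrist's pose just before it. camera_info takes no time and is no camera call.
- env.job_done(): hands the job in; it is judged then, once.
The state is a dict: "time_s": time; "joint_positions": joint angles; "joint_vel": joint speeds; "tau": joint torques, N m; "ee_pos": TCP position; "ee_rot": TCP orientation; "ft_force": force on the tool from outside, world axes, zero at the start; "wrist_torque": the same for the moment, N m; "width": finger opening in mm; "grip_force": force on a finger pad.
Only numpy, scipy, OpenCV 4.12 (cv2) and the standard library are available. Lean on these libraries where they do the work, as an engineer would, in place of code of your own. Each camera call takes 0.05 s, during which the arm holds its last target. There are 200 camera calls.

TASK

Open the spring-loaded sample clamp on the bench and leave its sliding jaw locked in the open position, so that the wood sample lying in it can be taken out later. The jaw's lock is clicked on and off with the red push-push knob and you cannot see whether it is on: feel it with a gentle tug, click it off first if the jaw is blocked, and never force a locked jaw. Once you have clicked it on, ease the jaw back by hand until the lock catches, be sure that it holds before you let go of the knob (the jaw must never fly back), and leave the sample and the other things on the bench where they are.

Things in the scene. Friction and masses are not known exactly. Their poses are not given: they have to be found in the camera images.
- clamp: Clamp fixed to the bench: grey base plate 270 (x) x 110 x 16 mm; dark fixed jaw (top 64 mm above the bench) at its +x end, end plate (top 42 mm) at its -x end. Origin at bench level on its centre line, 5 mm to +x of mid-length; x along the slide, z up. The sliding jaw, an aluminium block 90 x 70 mm, top 73 mm above the bench, opens towards the clamp's -x; closed, its centre is at x = +6 mm.
- jaw (a joint): Opening of the sliding jaw in m: 0 closed (at a stop), 0.046 fully open (end stop). A spring always pushes it closed: 3 N when closed, 5.3 N fully open, plus 0.4 N friction and some drag. With the lock on and caught it has only about 1.5 mm of play either side of 0 (locked closed) or of 0.040 (locked open; the spring makes it rest at 0.0385). At the start it is closed, the lock on or off.
- knob_top (a point): Top centre of the red knob on the sliding jaw: upright cylinder 30 mm across, 50 mm high, top 123 mm above the bench in both lock states. Pinched by its upper half and pulled sideways it draws the jaw. Push-push: pushed to its firm stop (17 to 19 mm down) and let up, it switches the lock within half a second. Lock off: 4 N at once, rising to 10; on: 2 N for 10 mm, then 7 to 10; at the stop 15 N.
- lock_box: Lock inside the sliding jaw, hidden; origin 17 mm above the bench under the knob's axis. Lock off: its bolt is lifted clear of the strip below. Lock on: the sprung bolt is let down; over a catch hole it drops in and blocks the jaw; elsewhere it rides on the strip with slight drag and drops in when the jaw comes over a hole, from either side. A bolt under side load may come out only once eased.
- lock_strip: Steel strip in the clamp's base under the slide, hidden; same origin and axes as the clamp. It has two catch holes for the bolt: one at the closed position, one at an opening of 40 mm, 6 mm short of the end stop. A load of more than 25 N between bolt and strip damages it.
- wood_sample: Light wood block with a dark bark top, 33 x 50 x 30 mm, lying on the base plate between the jaws (34 mm gap when closed). Origin at the centre of its underside. Leave it lying.
- branch: Round piece of branch lying on the bench, 200 mm long, 42 mm thick; origin at the middle of its underside, x along it. Bystander.
- dropper: Small white bottle with red cap, 34 mm diameter, 90 mm high; origin at the centre of its underside. Bystander.
- dish: Glass dish, 90 mm diameter, 18 mm high; origin at the centre of its underside. Bystander.
- slide_box: Blue box for glass slides, 100 x 90 x 32 mm; origin at the centre of its underside. Bystander.
- sample_tub: Clear tub with blue lid, 116 x 86 x 52 mm; origin at the centre of its underside. Bystander.
- brush: Brush lying flat, 160 mm long; origin at the middle of its underside. Bystander.

How it is judged:
By the outcome, as a careful person would: the job done as asked, in the order asked, and still so for the second after the job is handed in, with the robot touching nothing.
It also fails if it takes over 54 s, if anything falls off the work surface, if the arm or the gripper's body presses on something with over 40 N, if the wrist force passes 120 N, or if a joint passes its speed limit or range.

## Working session

There is one attempt and no reset: what is moved stays moved. The work goes in short steps, Python scripts to look and compute and a tool call to move; the robot and the scene stay as the last step left them, time stands still between calls to the robot, and variables do not carry over. Pictures are saved under pics/ and viewed, at most 10 in all, crops included, and the job is handed in when it is done.

Besides the shell and the picture viewer there is one more tool, called after ">>>" by a JSON object that holds its "api" and its "payload", one argument or row to a line. send_rows: Moves the arm, as the interface text tells. Its arguments: {"type":"object","properties":{"steps":{"type":"array","items":{"type":"array","items":{"type":"number"}}},"force":{"type":"number"}},"required":["steps"]}

```bash
mkdir -p pics; ls
python3 - <<'E'
from station import env
import cv2, numpy as np
o=env.get_obs(); print({k:np.round(v,2) for k,v in o.items()})
a=env.grab_frame("scene"); b=env.grab_frame("side")
np.savez("pics/f0.npz",a=a,b=b)
for n,i in(("scene",a),("side",b)): cv2.imwrite(f"pics/{n}0.png",i[...,::-1])
for n in("scene","side","wrist"): print(n,env.camera_info(n))
E
```

```text
pics
{'time_s': np.float64(0.0), 'joint_positions': array([71.48, 28.31, 77.13,  0.  , 74.63, -5.47]), 'joint_vel': array([-0.  , -0.02, -0.03, -0.01, -0.12, -0.07]), 'tau': array([ 0.000e+00, -8.788e+01, -3.818e+01,  7.000e-02,  5.000e-02,
       -0.000e+00]), 'ee_pos': array([141.04, 608.53, 232.35]), 'ee_rot': array([-1.7993e+02, -1.0000e-02,  1.6695e+02]), 'ft_force': array([ 0.65, -0.49,  0.07]), 'wrist_torque': array([ 0.02,  0.03, -0.03]), 'grip_force': np.float64(0.0), 'width': np.float64(91.12)}
scene {'mtx': array([[497.65123396,   0.        , 286.16000809],
       [  0.        , 497.65123396, 213.95703908],
       [  0.        ,   0.        ,   1.        ]]), 'rvec': array([ 0.73569889,  2.61461963, -1.12709376]), 'tvec': array([ 448.24632701, -129.96216998, 1801.50475869])}
side {'mtx': array([[533.49934017,   0.        , 276.242367  ],
       [  0.        , 533.49934017, 207.7419377 ],
       [  0.        ,   0.        ,   1.        ]]), 'rvec': array([ 2.36355735, -0.16899044,  0.09570951]), 'tvec': array([-551.7130468 ,  125.27791356, 1431.20171329])}
wrist {'mtx': array([[375.15060465,   0.        , 280.27008525],
       [  0.        , 375.15060465, 212.59447202],
       [  0.        ,   0.        ,   1.        ]]), 'mount': array([[-7.39667101e-04, -9.59740500e-01, -2.80887213e-01,
         8.10456155e+01],
       [ 9.99999623e-01, -8.37771156e-04,  2.29188382e-04,
        -1.09137871e+00],
       [-4.55280577e-04, -2.80886937e-01,  9.59740757e-01,
        -1.50879985e+02],
       [ 0.00000000e+00,  0.00000000e+00,  0.00000000e+00,
         1.00000000e+00]])}
```

View pics/scene0.png

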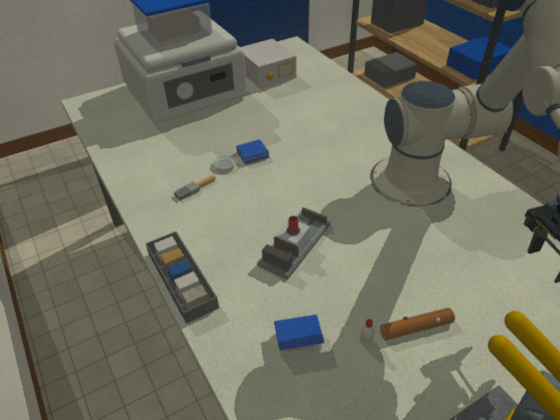

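View pics/side0.png

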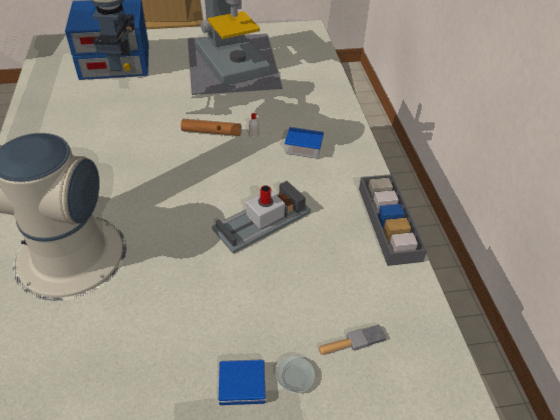

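The scene view shows the clamp with its red knob near (293,226), the dark fixed jaw near (280,250) and the end plate near (315,217). In the side view the knob is near (265,195), the fixed jaw at (291,198) and the end plate at (228,232).

```bash
cat > h.py <<'E'
import numpy as np, cv2
from station import env
from scipy.spatial.transform import Rotation as R
def ray(n,uv,pose=None):
    c=env.camera_info(n); d=np.linalg.inv(c["mtx"])@[*uv,1.]
    if n=="wrist":
        p,r=pose; T=c["mount"]; M=R.from_euler("xyz",r,degrees=True).as_matrix()
        return M@T[:3,3]+p, M@(T[:3,:3]@d)
    M=cv2.Rodrigues(c["rvec"])[0]; return -M.T@c["tvec"], M.T@d
def plane(n,uv,z,pose=None):
    o,d=ray(n,uv,pose); return o+d*(z-o[2])/d[2]
def tri(*rs):
    A=0;b=0
    for o,d in rs:
        d=d/np.linalg.norm(d); P=np.eye(3)-np.outer(d,d); A=A+P; b=b+P@o
    x=np.linalg.solve(A,b)
    return x,[np.linalg.norm(np.cross(x-o,d/np.linalg.norm(d))) for o,d in rs]
def red(img):
    h=cv2.cvtColor(img,cv2.COLOR_RGB2HSV); return (((h[...,0]<8)|(h[...,0]>172))&(h[...,1]>140)&(h[...,2]>50)).astype(np.uint8)
def blobs(m,amin=20):
    n,l,s,c=cv2.connectedComponentsWithStats(m); return [(s[i].tolist(),c[i].round(1).tolist()) for i in range(1,n) if s[i][4]>=amin]
E
python3 - <<'E'
from h import *
f=np.load("pics/f0.npz"); a,b=f["a"],f["b"]
print(blobs(red(a))); print(blobs(red(b)))
A=cv2.resize(a[195:285,245:345],None,fx=4,fy=4,interpolation=cv2.INTER_CUBIC)
B=cv2.resize(b[170:260,205:315],None,fx=3.6,fy=3.6,interpolation=cv2.INTER_CUBIC)[:, :400]
A=cv2.resize(A,(400,360)); B=cv2.resize(B,(396,324)); B=cv2.copyMakeBorder(B,0,36,0,4,0)
cv2.imwrite("pics/crop.png",np.hstack([A,B])[...,::-1])
E
```

```text
[([289, 217, 9, 16, 100], [292.7, 225.7]), ([366, 319, 6, 8, 39], [368.6, 322.8])]
[([80, 37, 15, 7, 89], [86.7, 40.0]), ([87, 62, 20, 7, 114], [96.2, 65.3]), ([252, 113, 4, 6, 20], [253.4, 115.8]), ([260, 187, 11, 18, 140], [265.2, 196.5])]
```

View pics/crop.png

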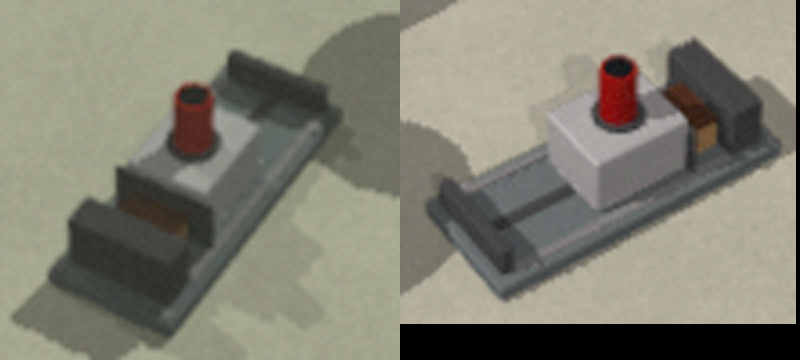

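The crop shows the knob's dark top at about scene (293.5,218.5) and side (266.1,188.9). The base plate's long edge and its corners are clear in both.

Run:
```python
from h import *
S=lambda x,y:(245+x/4-.4,195+y/4-.4); D=lambda x,y:(205+(x-400)/3.6-.4,170+y/3.6-.4)
k,e=tri(ray("scene",S(194,94)),ray("side",D(620,68))); print("knobtop",k.round(1),e)
ks,e=tri(ray("scene",S(194,143)),ray("side",D(618,112))); print("knobbase",ks.round(1),e)
# base plate outer edge, both ends
for n,P in(("scene",[S(50,272),S(167,324),S(342,112)]),("side",[D(427,206),D(502,290),D(780,145)])):
    q=[plane(n,p,16) for p in P]; print(n,np.round(q,1).tolist(),"short",np.linalg.norm(q[0]-q[1]),"long",np.linalg.norm(q[1]-q[2]),"yaw",np.degrees(np.arctan2(*(q[1]-q[2])[1::-1])),np.degrees(np.arctan2(*(q[0]-q[1])[1::-1])))
```

```text
knobtop [535.2  60.6 121.1] [np.float64(0.7987817514702558), np.float64(0.7987817514701874)]
knobbase [535.4  62.8  71.5] [np.float64(0.3989882558623134), np.float64(0.3989882558623834)]
scene [[670.8, 74.8, 16.0], [621.9, 164.1, 16.0], [386.5, 49.5, 16.0]] short 101.77260081062082 long 261.7730590418976 yaw 25.951453286434177 -61.27704003005086
side [[382.0, 35.2, 16.0], [431.6, -56.8, 16.0], [666.8, 63.9, 16.0]] short 104.49649607829257 long 264.2997540726902 yaw -152.8323588360418 118.33163687311068
```

```bash
cat >> h.py <<'E'
def to(p,yaw):
    "tool-frame shift (m) and turn to a down-pointing pose"
    o=env.get_obs(); M=R.from_euler("xyz",o["ee_rot"],degrees=True)
    T=R.from_euler("xyz",[180,0,yaw],degrees=True)
    print("turn",(M.inv()*T).as_rotvec(degrees=True).round(1),"shift",(M.inv().apply(np.array(p)-o["ee_pos"])/1000).round(4))
E
python3 -c "
from h import *
to([535,61,230],117)"
```

```text
turn [-0.1  0.  49.9] shift [-0.5074 -0.4444  0.0028]
```

>>> {"api": "send_rows", "payload": {
  "steps": [
    [0, 0, 5, -0.035, -0.03, 0, 0.06],
    [0, 0, 10, -0.07, -0.061, 0, 0.06],
    [0, 0, 15, -0.104, -0.091, 0, 0.06],
    [0, 0, 20, -0.138, -0.121, 0, 0.06],
    [0, 0, 25, -0.172, -0.151, 0, 0.06],
    [0, 0, 30, -0.207, -0.181, 0, 0.06],
    [0, 0, 35, -0.241, -0.211, 0, 0.06],
    [0, 0, 40, -0.276, -0.242, 0, 0.06],
    [0, 0, 45, -0.31, -0.272, 0, 0.06],
    [0, 0, 50, -0.345, -0.302, 0, 0.06],
    [0, 0, 50, -0.379, -0.332, 0, 0.06],
    [0, 0, 50, -0.413, -0.362, 0, 0.06]
  ]
}}

```text
time_s: 1.3
ee_pos: [462.4, 161.1, 232.9]
ee_rot: [-180.0, -0.0, 116.9]
ft_force: [1.3, 0.9, 0.1]
width: 60.1
grip_force: 0.0
```

```bash
python3 -c "
from h import *
to([535,61,230],117)"
```

```text
turn [-0.  -0.  -0.1] shift [-0.1221  0.0193  0.0029]
```

>>> {"api": "send_rows", "payload": {
  "steps": [
    [0, 0, 0, -0.035, 0.005, 0, 0.06],
    [0, 0, 0, -0.07, 0.011, 0.001, 0.06],
    [0, 0, 0, -0.1, 0.016, 0.003, 0.06],
    [0, 0, 0, -0.122, 0.019, 0.003, 0.06],
    [0, 0, 0, -0.122, 0.019, 0.003, 0.06],
    [0, 0, 0, -0.122, 0.019, 0.003, 0.06]
  ]
}}

```text
time_s: 1.9
ee_pos: [533.7, 62.7, 229.6]
ee_rot: [-180.0, -0.0, 116.9]
ft_force: [-1.2, 0.7, -0.6]
width: 60.2
grip_force: 0.0
```

Run:
```python
from h import *
o=env.get_obs(); print(o["ee_pos"],o["ee_rot"],o["ft_force"])
w=env.grab_frame("wrist"); np.savez("pics/w1.npz",w=w,p=o["ee_pos"],r=o["ee_rot"]); cv2.imwrite("pics/w1.png",w[...,::-1])
print(blobs(red(w),100))
```

```text
[533.65317883  62.6709907  229.57211292] [-1.79958413e+02 -3.10602359e-02  1.16892451e+02] [-1.21610451  0.72143671 -0.57155914]
[([261, 188, 40, 51, 931], [280.5, 207.9])]
```

View pics/w1.png

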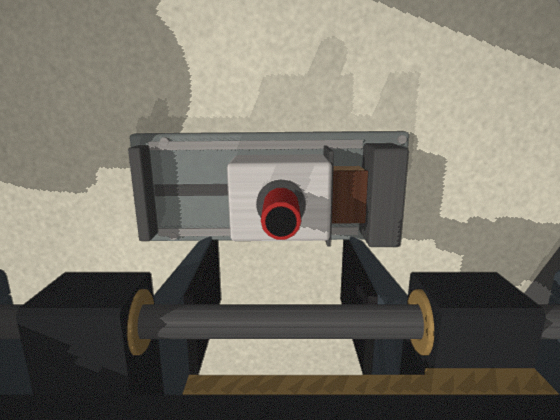

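The wrist view shows the knob's top centre at about (281,219). The plate's far edge runs from (131,134) to (408,131), nearly along the finger-closing line.

Run:
```python
from h import *
f=np.load("pics/w1.npz"); w=f["w"]; P=(f["p"],f["r"])
h=cv2.cvtColor(w,cv2.COLOR_RGB2HSV)
S=lambda x,y:(244.6+x/4,194.6+y/4); D=lambda x,y:(204.6+(x-400)/3.6,169.6+y/3.6)
k,e=tri(ray("wrist",(281,219.5),P),ray("scene",S(194,94)),ray("side",D(620,68))); print("tri",k.round(1),np.round(e,1))
print("wrist at z=123",plane("wrist",(281,219.5),123,P))
def yaw(p,q,z):
    v=plane("wrist",q,z,P)-plane("wrist",p,z,P); return np.degrees(np.arctan2(v[1],v[0])),np.linalg.norm(v)
print(yaw((131,134),(408,131),16))
g=cv2.cvtColor(w,cv2.COLOR_RGB2GRAY)
for x in(229,):  # jaw bottom & top edge line of aluminium block
    m=((h[...,1]<40)&(h[...,2]>120)).astype(np.uint8); m[:150]=0; m[240:]=0; 
    pts=[]
    for c in range(235,255):
        r=np.where(m[150:240,c])[0]; pts.append((c,150+r.min(),150+r.max()))
    pts=np.array(pts); print(np.polyfit(pts[:,0],pts[:,1],1),np.polyfit(pts[:,0],pts[:,2],1))
# far plate edge: strongest vertical gradient per column
pts=[]
for c in range(150,395,5):
    d=np.diff(cv2.GaussianBlur(g,(5,5),0)[120:145,c].astype(int)); pts.append((c,120+np.argmin(d)))
pts=np.array(pts); s=np.polyfit(pts[:,0],pts[:,1],1); print(s); print(yaw((150,np.polyval(s,150)),(390,np.polyval(s,390)),16))
```

```text
tri [534.5  60.6 120.7] [1.4 0.2 1.5]
wrist at z=123 [532.72801569  61.43815215 123.        ]
(np.float64(27.45665078663158), np.float64(263.93662848850755))
[ 0.43308271 55.4112782 ] [-2.81945208e-15  2.39000000e+02]
[-1.12653061e-02  1.34021224e+02]
(np.float64(27.480483726538104), np.float64(228.42879392811838))
```

```bash
python3 -c "
from h import *
to([534,61,118],117.5)"
```

```text
turn [-0.  -0.  -0.6] shift [-0.0023 -0.0003  0.1117]
```

>>> {"api": "send_rows", "payload": {
  "steps": [
    [0, 0, -0.6, -0.002, 0, 0.03, 0.06],
    [0, 0, -0.6, -0.002, 0, 0.06, 0.06],
    [0, 0, -0.6, -0.002, 0, 0.085, 0.06],
    [0, 0, -0.6, -0.002, 0, 0.1, 0.06],
    [0, 0, -0.6, -0.002, 0, 0.112, 0.06],
    [0, 0, -0.6, -0.002, 0, 0.112, 0.06],
    [0, 0, -0.6, -0.002, 0, 0.112, 0.06],
    [0, 0, -0.6, -0.002, 0, 0.112, 0.06]
  ],
  "force": 10
}}

```text
time_s: 2.75
ee_pos: [535.3, 61.2, 118.8]
ee_rot: [179.9, 0.0, 117.6]
ft_force: [0.1, -1.2, 0.5]
width: 59.8
grip_force: 0.0
```

>>> {"api": "send_rows", "payload": {
  "steps": [
    [0, 0, 0, 0, 0, 0, 0.045],
    [0, 0, 0, 0, 0, 0, 0.04],
    [0, 0, 0, 0, 0, 0, 0.037],
    [0, 0, 0, 0, 0, 0, 0.034],
    [0, 0, 0, 0, 0, 0, 0.032],
    [0, 0, 0, 0, 0, 0, 0.029],
    [0, 0, 0, 0, 0, 0, 0.026],
    [0, 0, 0, 0, 0, 0, 0.022],
    [0, 0, 0, 0, 0, 0, 0.02],
    [0, 0, 0, 0, 0, 0, 0.02]
  ],
  "force": 10
}}

```text
time_s: 3.75
ee_pos: [534.7, 60.9, 117.9]
ee_rot: [-180.0, -0.0, 117.5]
ft_force: [-1.3, -2.2, 0.9]
width: 29.4
grip_force: 10.0
```

```bash
cat >> h.py <<'E'
A=np.radians(27.5); U=np.array([np.cos(A),np.sin(A),0])
def st():
    o=env.get_obs(); p=o["ee_pos"]; f=o["ft_force"]
    print("t",round(o["time_s"],2),"pos",p.round(2),"slide",round(-(p[:2]-[534,61])@U[:2],2),"F along +clampx",round(f@U,2),"F",f.round(2),"w",round(o["width"],2),"grip",round(o["grip_force"],1))
E
python3 -c "
from h import *
st()
o=env.get_obs();env.grab_frame('wrist') is None;st()
w=env.grab_frame('wrist');cv2.imwrite('pics/w2.png',w[...,::-1])"
```

```text
t 3.75 pos [534.74  60.95 117.88] slide -0.64 F along +clampx -2.2 F [-1.35 -2.17  0.88] w 29.37 grip 10.0
t 3.8 pos [534.73  60.96 117.88] slide -0.63 F along +clampx -2.16 F [-1.57 -1.65  2.24] w 29.83 grip 10.0
```

View pics/w2.png

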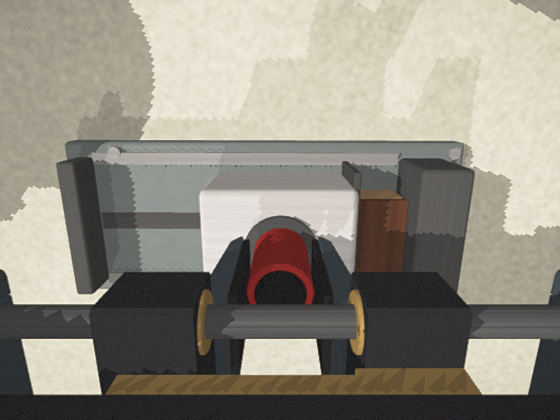

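The pads straddle the knob's upper part (knob top at about (281,290)), and the 29.5 mm opening agrees with its diameter. Next is a gentle tug.

>>> {"api": "send_rows", "payload": {
  "steps": [
    [0, 0, 0, 0, 0, 0, 0.02],
    [0, 0, 0, 0, 0, 0, 0.02],
    [0, 0, 0, 0, -0.0005, 0, 0.02],
    [0, 0, 0, 0, -0.001, 0, 0.02],
    [0, 0, 0, 0, -0.0015, 0, 0.02],
    [0, 0, 0, 0, -0.002, 0, 0.02],
    [0, 0, 0, 0, -0.0025, 0, 0.02],
    [0, 0, 0, 0, -0.003, 0, 0.02],
    [0, 0, 0, 0, -0.003, 0, 0.02]
  ],
  "force": 20
}}

```text
time_s: 4.75
ee_pos: [532.7, 59.8, 118.0]
ee_rot: [179.9, 0.0, 117.5]
ft_force: [4.8, 4.9, -3.8]
width: 29.7
grip_force: 20.0
```

```bash
python3 -c "
from h import *
st()"
```

```text
t 4.75 pos [532.74  59.82 118.01] slide 1.66 F along +clampx 6.56 F [ 4.82  4.95 -3.79] w 29.7 grip 20.0
```

>>> {"api": "send_rows", "payload": {
  "steps": [
    [0, 0, 0, 0, -0.0005, 0, 0.02],
    [0, 0, 0, 0, -0.001, 0, 0.02],
    [0, 0, 0, 0, -0.001, 0, 0.02]
  ]
}}

```text
time_s: 5.05
ee_pos: [532.4, 59.6, 118.0]
ee_rot: [179.9, 0.0, 117.5]
ft_force: [7.9, 6.5, -6.8]
width: 29.4
grip_force: 20.0
```

```bash
python3 -c "
from h import *
st()"
```

```text
t 5.05 pos [532.39  59.61 118.04] slide 2.07 F along +clampx 10.02 F [ 7.89  6.54 -6.75] w 29.39 grip 20.0
```

The force climbs about 3.5 N per commanded mm with almost no travel, so the jaw is locked. I'll ease back and press the knob.

>>> {"api": "send_rows", "payload": {
  "steps": [
    [0, 0, 0, 0, 0.001, 0, 0.02],
    [0, 0, 0, 0, 0.002, 0, 0.02],
    [0, 0, 0, 0, 0.003, 0, 0.02],
    [0, 0, 0, 0, 0.0035, 0, 0.02],
    [0, 0, 0, 0, 0.0035, 0, 0.02],
    [0, 0, 0, 0, 0.0035, 0, 0.02]
  ],
  "force": 40
}}

```text
time_s: 5.65
ee_pos: [534.5, 60.8, 118.0]
ee_rot: [180.0, 0.0, 117.5]
ft_force: [3.2, 3.0, -0.2]
width: 29.0
grip_force: 40.0
```

```bash
python3 -c "
from h import *
st()"
```

```text
t 5.65 pos [534.47  60.78 117.96] slide -0.32 F along +clampx 4.21 F [ 3.19  3.   -0.24] w 28.99 grip 40.0
```

>>> {"api": "send_rows", "payload": {
  "steps": [
    [0, 0, 0, 0, 0, 0.003, 0.02],
    [0, 0, 0, 0, 0, 0.006, 0.02],
    [0, 0, 0, 0, 0, 0.009, 0.02],
    [0, 0, 0, 0, 0, 0.012, 0.02],
    [0, 0, 0, 0, 0, 0.015, 0.02],
    [0, 0, 0, 0, 0, 0.0165, 0.02],
    [0, 0, 0, 0, 0, 0.018, 0.02],
    [0, 0, 0, 0, 0, 0.018, 0.02],
    [0, 0, 0, 0, 0, 0.018, 0.02]
  ]
}}

```text
time_s: 6.55
ee_pos: [534.7, 60.8, 100.1]
ee_rot: [180.0, 0.0, 117.5]
ft_force: [2.4, 4.1, 8.3]
width: 29.3
grip_force: 40.0
```

```bash
python3 -c "
from h import *
st()"
```

```text
t 6.55 pos [534.65  60.82 100.07] slide -0.5 F along +clampx 4.03 F [2.4  4.11 8.31] w 29.29 grip 40.0
```

>>> {"api": "send_rows", "payload": {
  "steps": [
    [0, 0, 0, 0, 0, 0.001, 0.02],
    [0, 0, 0, 0, 0, 0.002, 0.02],
    [0, 0, 0, 0, 0, 0.002, 0.02]
  ]
}}

```text
time_s: 6.85
ee_pos: [534.8, 60.8, 98.7]
ee_rot: [179.9, 0.0, 117.6]
ft_force: [-2.2, 2.7, 21.8]
width: 29.2
grip_force: 40.0
```

```bash
python3 -c "
from h import *
st()"
```

```text
t 6.85 pos [534.75  60.82  98.72] slide -0.58 F along +clampx -0.71 F [-2.21  2.72 21.83] w 29.18 grip 40.0
```

At the stop (21.8 N, 19.3 mm down). Next I let the knob up.

>>> {"api": "send_rows", "payload": {
  "steps": [
    [0, 0, 0, 0, 0, -0.003, 0.02],
    [0, 0, 0, 0, 0, -0.006, 0.02],
    [0, 0, 0, 0, 0, -0.01, 0.02],
    [0, 0, 0, 0, 0, -0.014, 0.02],
    [0, 0, 0, 0, 0, -0.018, 0.02],
    [0, 0, 0, 0, 0, -0.02, 0.02],
    [0, 0, 0, 0, 0, -0.02, 0.02],
    [0, 0, 0, 0, 0, -0.02, 0.02],
    [0, 0, 0, 0, 0, -0.02, 0.02],
    [0, 0, 0, 0, 0, -0.02, 0.02]
  ]
}}

```text
time_s: 7.85
ee_pos: [534.4, 60.7, 117.8]
ee_rot: [-180.0, -0.0, 117.5]
ft_force: [2.1, 0.8, 1.1]
width: 29.0
grip_force: 40.0
```

```bash
python3 -c "
from h import *
st()"
```

```text
t 7.85 pos [534.38  60.75 117.8 ] slide -0.22 F along +clampx 2.19 F [2.08 0.75 1.1 ] w 28.97 grip 40.0
```

>>> {"api": "send_rows", "payload": {
  "steps": [
    [0, 0, 0, 0, -0.0005, 0, 0.02],
    [0, 0, 0, 0, -0.001, 0, 0.02],
    [0, 0, 0, 0, -0.0015, 0, 0.02],
    [0, 0, 0, 0, -0.002, 0, 0.02],
    [0, 0, 0, 0, -0.0025, 0, 0.02],
    [0, 0, 0, 0, -0.003, 0, 0.02],
    [0, 0, 0, 0, -0.0035, 0, 0.02],
    [0, 0, 0, 0, -0.0035, 0, 0.02]
  ]
}}

```text
time_s: 8.65
ee_pos: [531.2, 59.1, 117.9]
ee_rot: [-180.0, 0.0, 117.5]
ft_force: [3.7, 0.8, 1.1]
width: 29.0
grip_force: 40.0
```

```bash
python3 -c "
from h import *
st()"
```

```text
t 8.65 pos [531.24  59.12 117.93] slide 3.32 F along +clampx 3.67 F [3.74 0.75 1.08] w 28.98 grip 40.0
```

The jaw now moves freely at about 4 N. Next I open it to about 43.5 mm.

>>> {"api": "send_rows", "payload": {
  "steps": [
    [0, 0, 0, 0, -0.003, 0, 0.02],
    [0, 0, 0, 0, -0.007, 0, 0.02],
    [0, 0, 0, 0, -0.011, 0, 0.02],
    [0, 0, 0, 0, -0.015, 0, 0.02],
    [0, 0, 0, 0, -0.019, 0, 0.02],
    [0, 0, 0, 0, -0.023, 0, 0.02],
    [0, 0, 0, 0, -0.027, 0, 0.02],
    [0, 0, 0, 0, -0.031, 0, 0.02],
    [0, 0, 0, 0, -0.034, 0, 0.02],
    [0, 0, 0, 0, -0.037, 0, 0.02],
    [0, 0, 0, 0, -0.04, 0, 0.02],
    [0, 0, 0, 0, -0.04, 0, 0.02]
  ]
}}

```text
time_s: 9.85
ee_pos: [495.4, 40.5, 118.0]
ee_rot: [-180.0, -0.0, 117.5]
ft_force: [3.0, 3.4, -0.8]
width: 29.4
grip_force: 40.0
```

```bash
python3 -c "
from h import *
st()"
```

```text
t 9.85 pos [495.43  40.52 117.95] slide 43.67 F along +clampx 4.26 F [ 3.01  3.44 -0.78] w 29.37 grip 40.0
```

>>> {"api": "send_rows", "payload": {
  "steps": [
    [0, 0, 0, 0, 0, 0.003, 0.02],
    [0, 0, 0, 0, 0, 0.006, 0.02],
    [0, 0, 0, 0, 0, 0.009, 0.02],
    [0, 0, 0, 0, 0, 0.012, 0.02],
    [0, 0, 0, 0, 0, 0.015, 0.02],
    [0, 0, 0, 0, 0, 0.0175, 0.02],
    [0, 0, 0, 0, 0, 0.019, 0.02],
    [0, 0, 0, 0, 0, 0.02, 0.02],
    [0, 0, 0, 0, 0, 0.02, 0.02]
  ]
}}

```text
time_s: 10.75
ee_pos: [497.5, 41.3, 99.4]
ee_rot: [179.8, 0.1, 117.5]
ft_force: [2.4, 11.3, 30.6]
width: 29.4
grip_force: 40.0
```

```bash
python3 -c "
from h import *
st()"
```

```text
t 10.75 pos [497.54  41.34  99.36] slide 41.42 F along +clampx 7.35 F [ 2.4  11.31 30.56] w 29.39 grip 40.0
```

>>> {"api": "send_rows", "payload": {
  "steps": [
    [0, 0, 0, 0, -0.001, -0.0005, 0.02],
    [0, 0, 0, 0, -0.002, -0.001, 0.02],
    [0, 0, 0, 0, -0.002, -0.004, 0.02],
    [0, 0, 0, 0, -0.002, -0.008, 0.02],
    [0, 0, 0, 0, -0.0015, -0.012, 0.02],
    [0, 0, 0, 0, -0.001, -0.016, 0.02],
    [0, 0, 0, 0, 0, -0.02, 0.02],
    [0, 0, 0, 0, 0, -0.02, 0.02],
    [0, 0, 0, 0, 0, -0.02, 0.02],
    [0, 0, 0, 0, 0, -0.02, 0.02],
    [0, 0, 0, 0, 0, -0.02, 0.02]
  ]
}}

```text
time_s: 11.85
ee_pos: [496.2, 40.9, 117.9]
ee_rot: [180.0, 0.0, 117.5]
ft_force: [5.7, 4.5, -0.0]
width: 29.3
grip_force: 40.0
```

```bash
python3 -c "
from h import *
st()"
```

```text
t 11.85 pos [496.21  40.87 117.93] slide 42.81 F along +clampx 7.16 F [ 5.73  4.5  -0.01] w 29.26 grip 40.0
```

>>> {"api": "send_rows", "payload": {
  "steps": [
    [0, 0, 0, 0, 0.0005, 0, 0.02],
    [0, 0, 0, 0, 0.001, 0, 0.02],
    [0, 0, 0, 0, 0.0015, 0, 0.02],
    [0, 0, 0, 0, 0.002, 0, 0.02],
    [0, 0, 0, 0, 0.0025, 0, 0.02],
    [0, 0, 0, 0, 0.003, 0, 0.02],
    [0, 0, 0, 0, 0.0035, 0, 0.02],
    [0, 0, 0, 0, 0.004, 0, 0.02],
    [0, 0, 0, 0, 0.0045, 0, 0.02],
    [0, 0, 0, 0, 0.005, 0, 0.02],
    [0, 0, 0, 0, 0.005, 0, 0.02],
    [0, 0, 0, 0, 0.005, 0, 0.02]
  ]
}}

```text
time_s: 13.05
ee_pos: [500.4, 43.0, 117.9]
ee_rot: [180.0, -0.0, 117.5]
ft_force: [3.6, 5.0, 2.2]
width: 29.0
grip_force: 40.0
```

```bash
python3 -c "
from h import *
st()"
```

```text
t 13.05 pos [500.37  43.04 117.93] slide 38.13 F along +clampx 5.48 F [3.59 4.99 2.23] w 29.04 grip 40.0
```

>>> {"api": "send_rows", "payload": {
  "steps": [
    [0, 0, 0, 0, 0.0005, 0, 0.02],
    [0, 0, 0, 0, 0.001, 0, 0.02],
    [0, 0, 0, 0, 0.0015, 0, 0.02],
    [0, 0, 0, 0, 0.0015, 0, 0.02],
    [0, 0, 0, 0, 0.0015, 0, 0.02]
  ]
}}

```text
time_s: 13.55
ee_pos: [501.1, 43.5, 117.8]
ee_rot: [-179.9, -0.0, 117.5]
ft_force: [0.1, -0.2, 1.3]
width: 29.1
grip_force: 40.0
```

```bash
python3 -c "
from h import *
st()"
```

```text
t 13.55 pos [501.12  43.52 117.76] slide 37.23 F along +clampx -0.05 F [ 0.06 -0.24  1.3 ] w 29.11 grip 40.0
```

The force dropped to zero at about 38 mm, so the lock has probably caught. I'll nudge it further towards closed to be sure.

>>> {"api": "send_rows", "payload": {
  "steps": [
    [0, 0, 0, 0, 0.0005, 0, 0.02],
    [0, 0, 0, 0, 0.001, 0, 0.02],
    [0, 0, 0, 0, 0.001, 0, 0.02],
    [0, 0, 0, 0, 0.001, 0, 0.02]
  ]
}}

```text
time_s: 13.95
ee_pos: [501.6, 43.8, 117.6]
ee_rot: [-179.9, -0.0, 117.6]
ft_force: [-4.4, -5.3, 1.8]
width: 28.8
grip_force: 40.0
```

```bash
python3 -c "
from h import *
st()"
```

```text
t 13.95 pos [501.56  43.82 117.65] slide 36.71 F along +clampx -6.33 F [-4.39 -5.28  1.78] w 28.81 grip 40.0
```

It is blocked: 6 N of push gave almost no travel. I'll relax the load, open the fingers slowly and lift away.

>>> {"api": "send_rows", "payload": {
  "steps": [
    [0, 0, 0, 0, -0.0005, 0, 0.02],
    [0, 0, 0, 0, -0.001, 0, 0.02],
    [0, 0, 0, 0, -0.001, 0, 0.02],
    [0, 0, 0, 0, -0.001, 0, 0.03],
    [0, 0, 0, 0, -0.001, 0, 0.033],
    [0, 0, 0, 0, -0.001, 0, 0.036],
    [0, 0, 0, 0, -0.001, 0, 0.045],
    [0, 0, 0, 0, -0.001, 0, 0.06],
    [0, 0, 0, 0, -0.001, 0, 0.06],
    [0, 0, 0, 0, -0.001, 0, 0.06]
  ]
}}

```text
time_s: 14.95
ee_pos: [501.6, 43.7, 117.9]
ee_rot: [180.0, -0.0, 117.5]
ft_force: [1.0, -0.5, -0.4]
width: 59.5
grip_force: 0.0
```

>>> {"api": "send_rows", "payload": {
  "steps": [
    [0, 0, 0, 0, 0, -0.005, 0.06],
    [0, 0, 0, 0, 0, -0.02, 0.06],
    [0, 0, 0, 0, 0, -0.04, 0.06],
    [0, 0, 0, 0, 0, -0.07, 0.06],
    [0, 0, 0, 0, 0, -0.1, 0.06],
    [0, 0, 0, 0, 0, -0.112, 0.06],
    [0, 0, 0, 0, 0, -0.112, 0.06],
    [0, 0, 0, 0, 0, -0.112, 0.06]
  ]
}}

```text
time_s: 15.75
ee_pos: [501.4, 43.7, 229.7]
ee_rot: [-180.0, -0.0, 117.5]
ft_force: [-0.2, -0.2, -1.0]
width: 59.8
grip_force: 0.0
```

Run:
```python
from h import *
st(); o=env.get_obs(); w=env.grab_frame("wrist"); cv2.imwrite("pics/w3.png",w[...,::-1])
b=blobs(red(w),100); print(b)
```

```text
t 15.75 pos [501.36  43.7  229.66] slide 36.94 F along +clampx -0.27 F [-0.2  -0.2  -0.98] w 59.82 grip 0.0
[([260, 185, 40, 52, 919], [279.7, 205.6])]
```

View pics/w3.png

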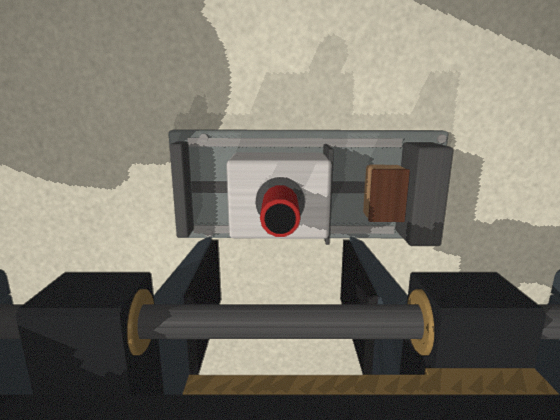

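The view shows the jaw standing open with the knob at (280,217), a clear gap, and the sample lying undisturbed at (387,193). The gripper is clear of everything.

```bash
python3 -c "
from station import env
print(env.job_done())"
```

```text
the job is handed in; nothing more can be done
None
```

The clamp is open with its sliding jaw locked at about 38 mm, the sample was still lying in place in the last picture, the gripper is clear, and the job was handed in at about 16 s.

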